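# Change the batch in the vacuum desiccator

### The job

Change the batch in the vacuum desiccator: lay its clear lid on the blue mat, move every blue-capped bottle from the white bowl to the aluminium tray, and stand exactly three of the white-capped bottles upright in the bowl, leaving the others outside. Then put the lid back squarely so that it sits fully down on the bowl, and only after that push the red valve grip all the way to its stop at the green end. The bottles in the bowl and on the tray must stand upright, and the other glassware stays where it is.

Things in the scene. Friction and masses are not known exactly. Their poses are not given: they have to be found in the camera images.
- bowl: Fixed round white porcelain bowl of the desiccator, 168 mm across and 64 mm high, wall 6 mm (inside 156 mm across), flat grey floor 10 mm above the bench, rim at 64 mm. Origin: centre of its underside, on the bench; z up.
- lid: Loose clear 0.3 kg lid, on the bowl at first: a locating disc (148 mm across, 6 mm thick) that drops inside the bowl's mouth with 4 mm play, over it a flange (176 mm, 8 mm thick) that rests on the rim, and a black knob (26 mm across, 34 mm tall). Origin: centre of the disc's underside; knob 14 to 48 mm above it. Seated: 58 mm above the bowl's origin; on the mat: 2 mm up.
- mat: Fixed flat blue mat, 190 x 190 x 2 mm. Origin: centre of its underside.
- card: Fixed flat green sheet on the bench, 160 mm (its x) by 220 mm (its y), paper-thin, on which the white-capped bottles wait. Origin: centre of its underside.
- tray: Fixed shallow aluminium tray, 130 mm (its x) by 190 mm (its y), rim 12 mm high, walls and floor 4 mm thick. Origin: centre of its underside.
- valve_block: Fixed blue vacuum valve block, 60 mm (its x) by 140 mm (its y), 50 mm high, with a dial gauge on its +x side and a green patch on top at its +y end. The red grip slides on its top along the block's y. Origin: centre of its underside.
- valve_top (a point): Centre of the top of the valve's red grip (28 mm along the block's x, 20 mm along its y, 36 mm high, rising from 51 to 87 mm above the bench).
- valve (a joint): Travel of the red grip along the block's +y, towards the green end: 0 = shut, 0.070 m = at its stop, fully open. It starts shut or a little ajar; it moves with about 2 N and stays where it is left.
- white1: Weighing bottle with a white cap: upright glass cylinder 34 mm across and 36 mm high, about 60 g, waiting on the green sheet. 4 to 6 of the six are there. Origin: centre of its underside; z up.
- white2: Weighing bottle with a white cap: upright glass cylinder 34 mm across and 36 mm high, about 60 g, waiting on the green sheet. 4 to 6 of the six are there. Origin: centre of its underside; z up.
- white3: Weighing bottle with a white cap: upright glass cylinder 34 mm across and 36 mm high, about 60 g, waiting on the green sheet. 4 to 6 of the six are there. Origin: centre of its underside; z up.
- white4: Weighing bottle with a white cap: upright glass cylinder 34 mm across and 36 mm high, about 60 g, waiting on the green sheet. 4 to 6 of the six are there. Origin: centre of its underside; z up.
- white5: Weighing bottle with a white cap: upright glass cylinder 34 mm across and 36 mm high, about 60 g, waiting on the green sheet. 4 to 6 of the six are there. Origin: centre of its underside; z up.
- white6: Weighing bottle with a white cap: upright glass cylinder 34 mm across and 36 mm high, about 60 g, waiting on the green sheet. 4 to 6 of the six are there. Origin: centre of its underside; z up.
- blue1: Weighing bottle with a blue cap, same size (34 mm across, 36 mm high), dried, standing in the bowl under the lid at the start. 1 to 3 of the three are there. Origin: centre of its underside; z up.
- blue2: Weighing bottle with a blue cap, same size (34 mm across, 36 mm high), dried, standing in the bowl under the lid at the start. 1 to 3 of the three are there. Origin: centre of its underside; z up.
- blue3: Weighing bottle with a blue cap, same size (34 mm across, 36 mm high), dried, standing in the bowl under the lid at the start. 1 to 3 of the three are there. Origin: centre of its underside; z up.
- flask: Bystander: round glass flask in a cork ring, 72 mm across, 124 mm high. Origin: centre of its underside.
- beaker: Bystander: glass beaker 70 mm across, 85 mm high. Origin: centre of its underside.
Mind the look-alikes: they are no part of the job. Leave any turquoise look-alike of the lid alone.

How it is judged (in metres and radians):
On the way, in this order (a step that is already met when the one before it is completed fails the run):
1. the lid lies on the blue mat, let go (horizontal distance between lid and mat below 0.06 m and height (world z) of lid below 0.008 m and angle between lid's own z axis and vertical below 0.1 rad and contact force between the fingers and lid below 0.1 N), for 0.2 s.
2. every blue-capped bottle stands in the tray and exactly three white-capped bottles stand upright in the bowl, all set down (horizontal distance between any of white1, white2, white3, white4 and bowl below 0.066 m and horizontal distance between any of white1, white2, white3, white5 and bowl below 0.066 m and horizontal distance between any of white1, white2, white3, white6 and bowl below 0.066 m and horizontal distance between any of white1, white2, white4, white5 and bowl below 0.066 m and horizontal distance between any of white1, white2, white4, white6 and bowl below 0.066 m and horizontal distance between any of white1, white2, white5, white6 and bowl below 0.066 m and horizontal distance between any of white1, white3, white4, white5 and bowl below 0.066 m and horizontal distance between any of white1, white3, white4, white6 and bowl below 0.066 m and horizontal distance between any of white1, white3, white5, white6 and bowl below 0.066 m and horizontal distance between any of white1, white4, white5, white6 and bowl below 0.066 m and horizontal distance between any of white2, white3, white4, white5 and bowl below 0.066 m and horizontal distance between any of white2, white3, white4, white6 and bowl below 0.066 m and horizontal distance between any of white2, white3, white5, white6 and bowl below 0.066 m and horizontal distance between any of white2, white4, white5, white6 and bowl below 0.066 m and horizontal distance between any of white3, white4, white5, white6 and bowl below 0.066 m and (horizontal distance between each of white1, white2, white3 and bowl above 0.085 m or horizontal distance between each of white1, white2, white4 and bowl above 0.085 m or horizontal distance between each of white1, white2, white5 and bowl above 0.085 m or horizontal distance between each of white1, white2, white6 and bowl above 0.085 m or horizontal distance between each of white1, white3, white4 and bowl above 0.085 m or horizontal distance between each of white1, white3, white5 and bowl above 0.085 m or horizontal distance between each of white1, white3, white6 and bowl above 0.085 m or horizontal distance between each of white1, white4, white5 and bowl above 0.085 m or horizontal distance between each of white1, white4, white6 and bowl above 0.085 m or horizontal distance between each of white1, white5, white6 and bowl above 0.085 m or horizontal distance between each of white2, white3, white4 and bowl above 0.085 m or horizontal distance between each of white2, white3, white5 and bowl above 0.085 m or horizontal distance between each of white2, white3, white6 and bowl above 0.085 m or horizontal distance between each of white2, white4, white5 and bowl above 0.085 m or horizontal distance between each of white2, white4, white6 and bowl above 0.085 m or horizontal distance between each of white2, white5, white6 and bowl above 0.085 m or horizontal distance between each of white3, white4, white5 and bowl above 0.085 m or horizontal distance between each of white3, white4, white6 and bowl above 0.085 m or horizontal distance between each of white3, white5, white6 and bowl above 0.085 m or horizontal distance between each of white4, white5, white6 and bowl above 0.085 m) and height (world z) of each of white1, white2, white3, white4, white5, white6 below 0.02 m and (horizontal distance between white1 and bowl above 0.085 m or angle between white1's own z axis and vertical below 0.2 rad) and (horizontal distance between white2 and bowl above 0.085 m or angle between white2's own z axis and vertical below 0.2 rad) and (horizontal distance between white3 and bowl above 0.085 m or angle between white3's own z axis and vertical below 0.2 rad) and (horizontal distance between white4 and bowl above 0.085 m or angle between white4's own z axis and vertical below 0.2 rad) and (horizontal distance between white5 and bowl above 0.085 m or angle between white5's own z axis and vertical below 0.2 rad) and (horizontal distance between white6 and bowl above 0.085 m or angle between white6's own z axis and vertical below 0.2 rad) and x of blue1 in the frame of tray between -0.06 and 0.06 m and y of blue1 in the frame of tray between -0.09 and 0.09 m and z of blue1 in the frame of tray between -0.005 and 0.015 m and angle between each of blue1, blue2, blue3's own z axis and vertical below 0.2 rad and x of blue2 in the frame of tray between -0.06 and 0.06 m and y of blue2 in the frame of tray between -0.09 and 0.09 m and z of blue2 in the frame of tray between -0.005 and 0.015 m and x of blue3 in the frame of tray between -0.06 and 0.06 m and y of blue3 in the frame of tray between -0.09 and 0.09 m and z of blue3 in the frame of tray between -0.005 and 0.015 m), for 0.2 s.
3. the lid sits squarely and fully down on the bowl, let go (horizontal distance between lid and bowl below 0.006 m and z of lid in the frame of bowl between 0.054 and 0.0605 m and angle between lid's own z axis and vertical below 0.03 rad and contact force between the fingers and lid below 0.1 N), for 0.2 s.
4. the valve grip is at its stop at the green end, with the lid on (value of joint valve above 0.065 m and horizontal distance between lid and bowl below 0.006 m and z of lid in the frame of bowl between 0.054 and 0.0605 m and angle between lid's own z axis and vertical below 0.03 rad), for 0.2 s.
At the end, for the whole second after the job is handed in: All blue-capped bottles upright in the tray; exactly three white-capped ones upright on the bowl's floor, the rest outside it; lid level on the bowl, within 6 mm of its centre and 2.5 mm of fully down; valve grip within 5 mm of its stop at the green end; all at rest (all of step 2 and all of step 4 and linear speed of each of white1, white2, white3, white4, white5, white6, blue1, blue2, blue3, lid below 0.02 m/s); the robot touches nothing.
It fails at once if a bystander (flask or beaker) is pushed more than 5 cm or tipped over (distance of any of flask, beaker from where it was at the start of the episode above 0.05 m or angle between any of flask, beaker's own z axis and vertical above 0.5 rad).
It fails at once if the valve is pushed open while the lid is off the bowl (value of joint valve above 0.04 m and horizontal distance between lid and bowl above 0.03 m).
Of white1, white2, white3, white4, white5, white6 only 4 to 6 are there at a start; the rules pass over those that are not, and their reading is None.
Of blue1, blue2, blue3 only 1 to 3 are there at a start; the rules pass over those that are not, and their reading is None.
At some moment in a run one of white1, white2, white3, white4, white5, white6 may be knocked a few centimetres aside while the robot is not near it.
It also fails if it takes over 210 s, if anything falls off the work surface, if the arm or the gripper's body presses on something with over 40 N, if the wrist force passes 120 N, or if a joint passes its speed limit or range.

### The arm

A 6-joint arm with a two-finger parallel gripper is mounted at the origin on the work surface. World frame = base frame: x ahead of the robot, y to its left, z up, the work surface at z = 0. Lengths are in mm, angles in rad, forces in N, time in s.
With the tool pointing down it reaches from about 200 to 875 mm from the base axis. Payload 3.4 kg.
Tool frame: the origin (TCP) lies between the finger pads; the fingertips stand 19 mm ahead of it and the grasp point (between the pads) is the TCP; z points along the fingers, y is the line along which they close (so a half turn about z gives the same grasp; the last joint's range is limited). The gripper opens to 94 mm and grips with 3 to 60 N. Pads are 16 mm wide; open, the fingers measure 119 mm over their backs; the gripper's body (75 mm by 177 mm) begins 78 mm behind the grasp point.
Start: joints at [1.223, 0.276, 1.505, -0, 1.361, -0.121], TCP at [129.311, 560.309, 192.393] pointing down, gripper open.
Joint ranges: [-2.89, 2.89], [-0.75, 2.08], [0.22, 2.7], [-1.18, 4.32], [0.11, 2.71], [-2.7, 2.7]. Speed limits (rad/s): [2.57, 2.57, 3.14, 3.14, 3.14, 3.14].

### API

Orientations are given as a 3x3 rotation matrix whose columns are the frame's x, y, z axes.
In Python, from cell import r, snapshot, camera_info gives the robot as it stands.
- The arm moves only by the shell command python3 -m pendant 'ROWS'. ROWS is text: rows parted by semicolons, each of 7 numbers parted by spaces: the turn, a rotation vector about the tool's x, y, z in degrees, then the shift along the tool's x, y, z in mm, then the opening, from -1 (shut) to 1 (fully open). In form: rx ry rz dx dy dz claw; .... A call has exactly 5 rows; each row is the pose to reach, as a shift and turn from the pose commanded when the call began, along the tool's axes at that moment; what a row does not reach only later rows make up. A row lasts 1/12 s, in which the tool goes at most 41.7 mm and 7.16 degrees, less where a joint would pass 70% of its speed; a pose out of reach is approached as far as the arm can. A call with a gripper value outside its range is refused whole. The fingers move at their own pace and stop on an object; the grip force is fixed at half the most. Time passes only in rows, so rows that repeat a pose let the fingers close, or fill a call up. It gives the time, the measured TCP pose, the force, the opening and the grip force at its end, in the units of the state.
- r.sense(): the state, without advancing time (a new reading comes with each control period).
- snapshot(name): name is "side" or "top"; returns the picture (420x560x3 uint8, red, green, blue); there is no depth.
- camera_info(name): a dict with "vertical_fov" (degrees; the focal length in pixels is half the picture's height over the tangent of half this angle, whatever the lens; pixels are square), "cx", "cy" (the principal point, pixels), "world_from_camera" (4x4, takes a point from camera to world coordinates). Camera axes: x right, y down, z forward; pixel columns grow to the right and rows downward; lengths in mm; the calibration is good to about 2 mm. A picture is of the moment at which its call begins. camera_info takes no time and is no camera call.
- r.finish_job(): hands the job in; it is judged then, once.
The state is a dict: "time_s": time; "joint_positions": joint angles; "qd": joint speeds; "joint_torque": joint torques, N m; "ee_pos": TCP position; "tcp_rot": TCP orientation; "force": force on the tool from outside, world axes, zero at the start; "moment": the same for the moment, N m; "gripper_width": opening from 0.0 (shut) to 1.0 (fully open); "gripper_force": force on a finger pad.
Only numpy, scipy, OpenCV 4.12 (cv2) and the standard library are available. Lean on these libraries where they do the work, as an engineer would, in place of code of your own. Each camera call takes 0.05 s, during which the arm holds its last target. There are 200 camera calls.

## Working session

There is one attempt and no reset: what is moved stays moved. The work goes in short steps, Python scripts to look and compute and a shell command to move; the robot and the scene stay as the last step left them, time stands still between calls to the robot, and variables do not carry over. Pictures are saved under pics/ and viewed, at most 14 in all, crops included, and the job is handed in when it is done.

```bash
mkdir -p pics; ls; cat > h.py <<'E'
import numpy as np, cv2
from cell import r, snapshot, camera_info
def snap(name, out, crop=None, s=1):
    im=snapshot(name); cv2.imwrite('pics/raw_'+out+'.png', im[:,:,::-1])
    if crop: x0,y0,x1,y1=crop; im=im[y0:y1,x0:x1]
    im=cv2.resize(im,None,fx=s,fy=s,interpolation=cv2.INTER_CUBIC)
    cv2.imwrite('pics/'+out+'.png', im[:,:,::-1])
def p2w(name,u,v,z):
    c=camera_info(name); f=210/np.tan(np.radians(c['vertical_fov'])/2); T=np.array(c['world_from_camera'])
    d=T[:3,:3]@np.array([(u-c['cx'])/f,(v-c['cy'])/f,1]); o=T[:3,3]
    return o+d*(z-o[2])/d[2]
def w2p(name,p):
    c=camera_info(name); f=210/np.tan(np.radians(c['vertical_fov'])/2); T=np.array(c['world_from_camera'])
    q=T[:3,:3].T@(np.array(p)-T[:3,3]); return f*q[0]/q[2]+c['cx'], f*q[1]/q[2]+c['cy']
def rel(x,y,z):
    s=r.sense(); R=np.array(s['tcp_rot']); return R.T@(np.array([x,y,z])-np.array(s['ee_pos']))
E
python3 - <<'E'
from h import *
for n in('top','side'):
    print(n,camera_info(n)); snap(n,n+'0',None,1.42)
print(r.sense())
E
```

```text
pics
top {'vertical_fov': 49.37026438184967, 'cx': 285.54776622484934, 'cy': 211.78902323117006, 'world_from_camera': array([[-4.69184049e-03, -9.82462227e-01,  1.86402682e-01,
         2.37336189e+02],
       [-9.99946977e-01,  6.31817065e-03,  8.13170857e-03,
        -5.10986705e+01],
       [-9.16682047e-03, -1.86354646e-01, -9.82439777e-01,
         1.22469653e+03],
       [ 0.00000000e+00,  0.00000000e+00,  0.00000000e+00,
         1.00000000e+00]])}
side {'vertical_fov': 46.358229295275734, 'cx': 268.84223621800817, 'cy': 209.82709764361275, 'world_from_camera': array([[-9.96607345e-01, -6.07604474e-02,  5.55154764e-02,
         4.08963768e+02],
       [-7.92728574e-02,  5.27312504e-01, -8.45965328e-01,
         1.00720710e+03],
       [ 2.21272270e-02, -8.47496130e-01, -5.30340169e-01,
         7.21783222e+02],
       [ 0.00000000e+00,  0.00000000e+00,  0.00000000e+00,
         1.00000000e+00]])}
{'time_s': 0.1, 'joint_positions': array([ 1.22299373e+00,  2.76525440e-01,  1.50597407e+00,  1.07846769e-05,
        1.36073736e+00, -1.20984508e-01]), 'qd': array([-0.00041911, -0.0011524 , -0.00213572, -0.00012258,  0.00157028,
       -0.00017553]), 'joint_torque': array([ 2.78761407e-03, -4.05463028e+01, -2.37779832e+01,  7.01473793e-02,
        2.98307044e-02, -3.93524931e-05]), 'ee_pos': array([129.11511395, 559.7714356 , 191.60781863]), 'tcp_rot': array([[-9.74386303e-01,  2.24879984e-01, -5.70318890e-04],
       [ 2.24880610e-01,  9.74385105e-01, -1.54217208e-03],
       [ 2.08906599e-04, -1.63092501e-03, -9.99998648e-01]]), 'force': array([0.42942109, 0.09134188, 0.82349327]), 'moment': array([ 0.00835576, -0.00981181,  0.00342315]), 'gripper_force': 0.0, 'gripper_width': 0.9988268713517712}
```

View pics/top0.png

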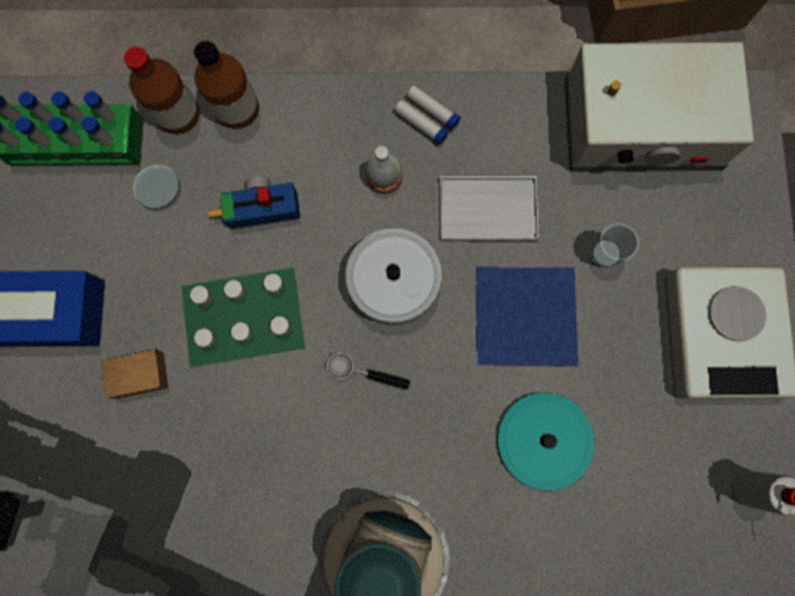

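View pics/side0.png

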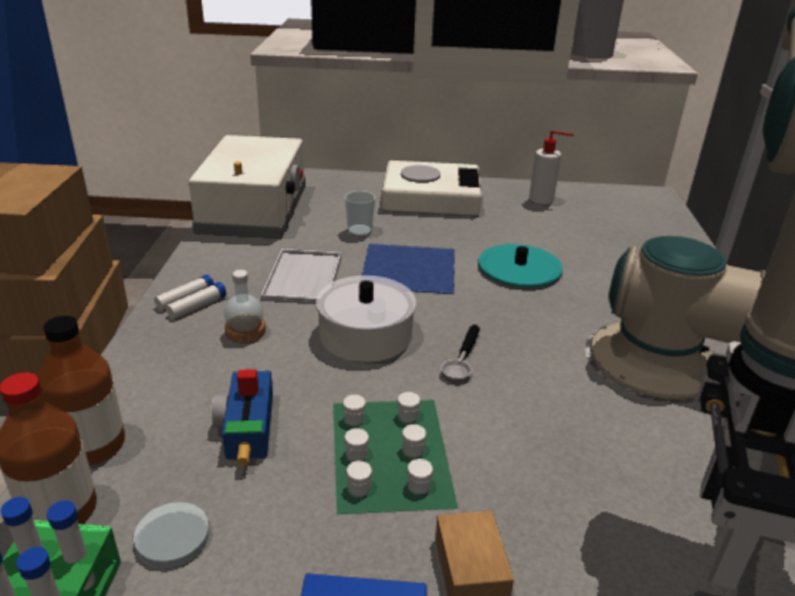

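The top view shows the clear lid (knob at 393,271) on the white bowl. The turquoise look-alike is at (546,441), which I'll leave alone. The mat is at (527,316), the tray at (488,208), six white caps are on the card, and the red grip is at (263,195) with the green end to its left. I'll enlarge this area to get accurate points.

```bash
python3 - <<'E'
import cv2
im=cv2.imread('pics/raw_top0.png')[115:265,125:425]
im=cv2.resize(im,None,fx=2.66,fy=2.66,interpolation=cv2.INTER_CUBIC); cv2.imwrite('pics/c1.png',im)
im=cv2.imread('pics/raw_side0.png')[170:370,140:340]
im=cv2.resize(im,None,fx=3,fy=3,interpolation=cv2.INTER_CUBIC); cv2.imwrite('pics/c2.png',im)
E
```

```text
(no output)
```

View pics/c1.png

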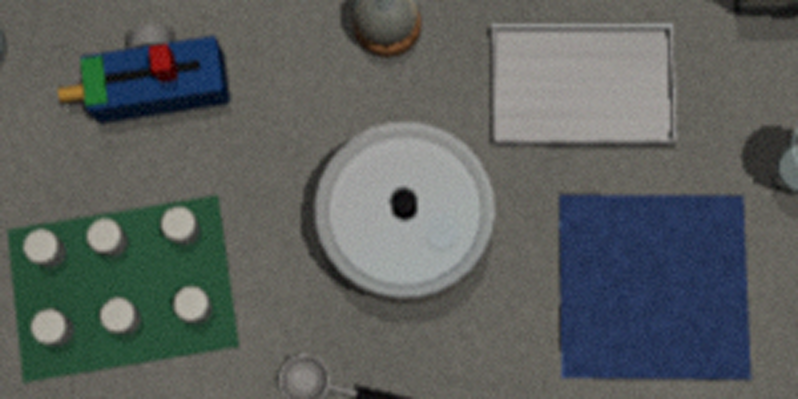

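View pics/c2.png

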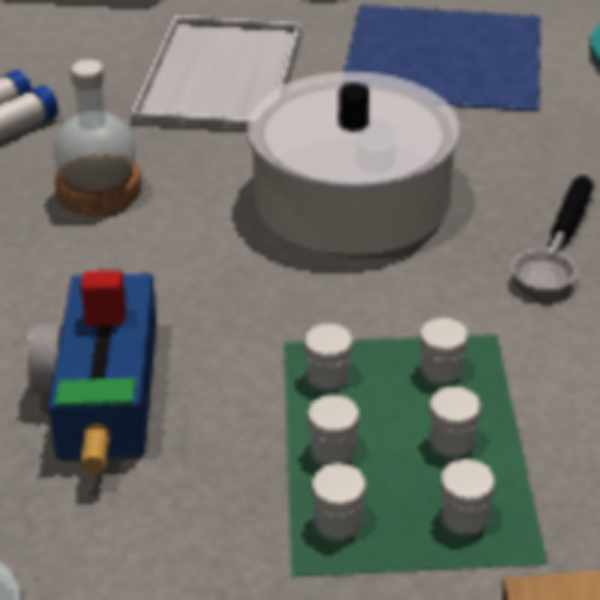

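c1: the clear lid's flange is centred near (405,210) with its knob at (404,204). The mat corners are (559,195), (743,196), (750,379) and (563,378). The tray corners are (488,25), (673,25), (675,144) and (491,143). The red grip's top is near (161,60). c2 shows the same layout, with the grip at the shut end and the green end towards the camera.

```bash
python3 - <<'E'
from h import *
def c1(u,v,z): return p2w('top',125+(u+.5)/2.66-.5,115+(v+.5)/2.66-.5,z)
def c2(u,v,z): return p2w('side',140+(u+.5)/3-.5,170+(v+.5)/3-.5,z)
np.set_printoptions(precision=1,suppress=True)
L=[c1(u,v,72) for u,v in((315,210),(495,210),(405,123),(405,298))]; print('flange',np.mean(L,0),np.linalg.norm(L[0]-L[1]),np.linalg.norm(L[2]-L[3]))
print('knob top',c1(404,201,106),c2(353,91,106))
M=[c1(u,v,2) for u,v in((559,195),(743,196),(750,379),(563,378))]; print('mat',np.mean(M,0),M)
T=[c1(u,v,12) for u,v in((488,25),(673,25),(675,144),(491,143))]; print('tray',np.mean(T,0),T)
V=[c1(u,v,50) for u,v in((82,56),(215,37),(228,95),(98,115))];print('valve',np.mean(V,0),V)
print('grip',c1(161,57,87),c2(103,280,87))
for n,th in(('top',0),('side',0)):
    im=cv2.imread(f'pics/raw_{n}0.png')
    m=((im.min(2)>135)&(im.max(2).astype(int)-im.min(2)<40)).astype(np.uint8)
    k,_,s,c=cv2.connectedComponentsWithStats(m)
    for i in range(1,k):
        if 30<s[i,4]<400:
            p=p2w(n,*c[i],36)
            if 250<p[0]<560 and 60<p[1]<460: print(n,c[i],s[i,4],p)
print('base',c1(0,0,0))
E
```

```text
flange [504.4 -19.5  72. ] 175.16683094392 174.62337717387015
knob top [504.9 -19.5 106. ] [505.  -16.9 106. ]
mat [ 439.4 -270.7    2. ] [array([ 535. , -176.8,    2. ]), array([ 532.6, -366.4,    2. ]), array([ 344.1, -363.4,    2. ]), array([ 346.1, -176.1,    2. ])]
tray [ 651.7 -202.3   12. ] [array([ 717.2, -105.6,   12. ]), array([ 715.6, -300.1,   12. ]), array([ 585.8, -296.7,   12. ]), array([ 588.3, -106.9,   12. ])]
valve [650.7 233.9  50. ] [array([672.2, 310. ,  50. ]), array([691.5, 174.9,  50. ]), array([629.6, 160. ,  50. ]), array([609.5, 290.8,  50. ])]
grip [656.9 220.5  87. ] [653.8 223.5  87. ]
top [191.6 198.3] 102 [501.1 209.2  36. ]
top [163.6 203.1] 103 [488.6 283.5  36. ]
top [139.9 207.1] 104 [478.1 346.4  36. ]
top [196.3 228.6] 108 [419.3 194.1  36. ]
top [168.7 232.9] 108 [408.3 266.5  36. ]
top [142.8 237.2] 102 [397.3 334.2  36. ]
side [319.8 261.5] 69 [348.6 120.   36. ]
side [287.6 280.2] 134 [418.1 192.7  36. ]
side [249.1 282.1] 136 [499.6 207.6  36. ]
side [291.4 304.1] 145 [407. 266.  36.]
side [250.6 307. ] 149 [488.  282.7  36. ]
side [295.6 329.1] 174 [396.3 333.7  36. ]
side [252.5 330.7] 176 [477.3 346.1  36. ]
base [754.6 416.6   0. ]
```

```bash
python3 -m pendant '0 0 -5 0 -35 0 1; 0 0 -10 0 -70 0 1; 0 0 -13 0 -105 0 1; 0 0 -13 0 -140 0 1; 0 0 -13 0 -175 0 1'
python3 -c "
from h import *
s=r.sense();print(s['tcp_rot'],s['joint_positions'],rel(504.5,-18.5,180))"
```

```text
time_s: 0.52
ee_pos: [89.3, 387.8, 191.7]
tcp_rot: [[-1.0, -0.0, -0.0], [-0.0, 1.0, -0.001], [0.0, -0.001, -1.0]]
force: [0.2, -0.7, -0.2]
gripper_width: 1.0
gripper_force: 0.0
[[-9.99999829e-01 -4.02142632e-04 -4.24624374e-04]
 [-4.01645602e-04  9.99999235e-01 -1.16995277e-03]
 [ 4.25094537e-04 -1.16978202e-03 -9.99999225e-01]] [ 1.16913420e+00  4.70717857e-03  1.83811261e+00 -6.90790572e-05
  1.30001571e+00 -4.02045506e-01] [-415.00031725 -406.43803726   12.0367446 ]
```

```bash
for i in 1 2 3; do python3 -m pendant '0 0 0 -28 -27 0 1; 0 0 0 -56 -54 0 1; 0 0 0 -84 -81 0 1; 0 0 0 -112 -108 0 1; 0 0 0 -138 -135.5 0 1' | sed -n 2p; done
python3 -m pendant '0 0 0 0 0 15 0.4; 0 0 0 0 0 30 0.2; 0 0 0 0 0 40 0.2; 0 0 0 0 0 40 0.2; 0 0 0 0 0 40 0.2'
python3 -c "
from h import *
print(rel(504.5,-18.5,95))
snap('side','s1',(160,120,340,270),4)"
```

```text
ee_pos: [228.7, 252.8, 192.4]
ee_pos: [367.0, 117.0, 192.3]
ee_pos: [505.1, -18.3, 191.9]
time_s: 2.18
ee_pos: [503.3, -16.3, 151.9]
tcp_rot: [[-1.0, -0.001, -0.002], [-0.001, 1.0, 0.0], [0.002, 0.0, -1.0]]
force: [0.4, 0.2, 0.8]
gripper_width: 0.681
gripper_force: 0.0
[-1.28237281 -2.19272579 56.89508011]
```

View pics/s1.png

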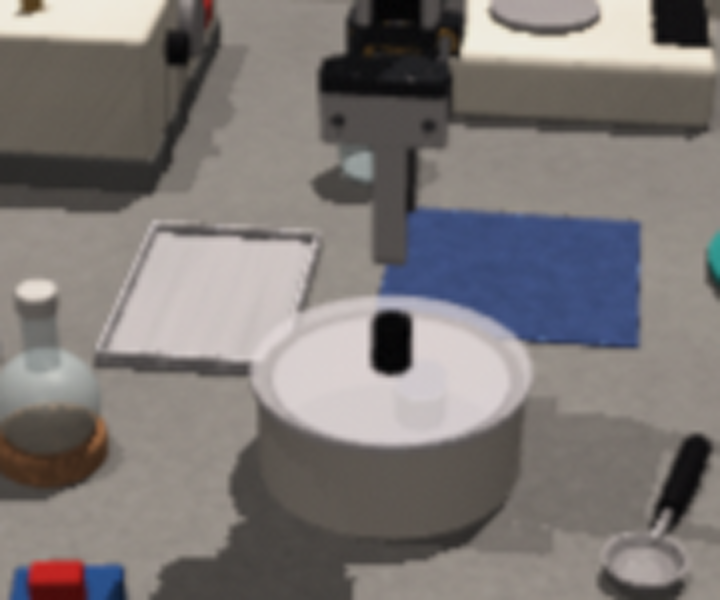

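The fingers are straddling above the clear lid's knob (391,340 in the crop). Next I'll descend, grip, and lift straight up.

```bash
python3 -m pendant '0 0 0 -1 -1 15 0.2; 0 0 0 -1 -1 30 0.2; 0 0 0 -1 -1 45 0.2; 0 0 0 -1 -1 57 0.2; 0 0 0 -1 -1 57 0.2'
for i in 1 2; do python3 -m pendant '0 0 0 0 0 0 -1; 0 0 0 0 0 0 -1; 0 0 0 0 0 0 -1; 0 0 0 0 0 0 -1; 0 0 0 0 0 0 -1'; done
python3 -m pendant '0 0 0 0 0 -4 -1; 0 0 0 0 0 -10 -1; 0 0 0 0 0 -20 -1; 0 0 0 0 0 -35 -1; 0 0 0 0 0 -50 -1'
python3 -c "
from h import *
print(rel(439.4,-270,150))"
```

```text
time_s: 2.65
ee_pos: [503.7, -17.0, 94.4]
tcp_rot: [[-1.0, -0.001, -0.002], [-0.001, 1.0, 0.0], [0.002, 0.0, -1.0]]
force: [-0.3, -0.7, 0.1]
gripper_width: 0.601
gripper_force: 0.0
time_s: 3.07
ee_pos: [505.5, -17.7, 96.1]
tcp_rot: [[-1.0, -0.0, 0.001], [-0.0, 1.0, -0.0], [-0.001, -0.0, -1.0]]
force: [-0.4, 0.4, -1.1]
gripper_width: 0.286
gripper_force: 0.0
time_s: 3.48
ee_pos: [505.0, -17.7, 95.3]
tcp_rot: [[-1.0, -0.0, -0.0], [-0.0, 1.0, 0.0], [0.0, 0.0, -1.0]]
force: [-0.4, 0.0, -0.0]
gripper_width: 0.001
gripper_force: 0.0
time_s: 3.9
ee_pos: [505.0, -17.7, 146.6]
tcp_rot: [[-1.0, -0.0, 0.0], [-0.0, 1.0, 0.0], [-0.0, 0.0, -1.0]]
force: [-0.2, -0.4, -0.5]
gripper_width: 0.005
gripper_force: 0.0
[  65.63172411 -252.32979281   -3.40420121]
```

The gripper closed to zero, so it missed the knob. I'll look at the scene.

```bash
python3 - <<'E'
from h import *
snap('top','t2',(180,100,400,270),1); a=cv2.imread('pics/raw_t2.png')[100:270,180:400]
snap('side','s2'); b=cv2.imread('pics/raw_s2.png')[100:270,140:360]
cv2.imwrite('pics/ab.png',cv2.resize(np.hstack([a,b]),None,fx=1.81,fy=1.81,interpolation=cv2.INTER_CUBIC))
E
```

```text
(no output)
```

View pics/ab.png

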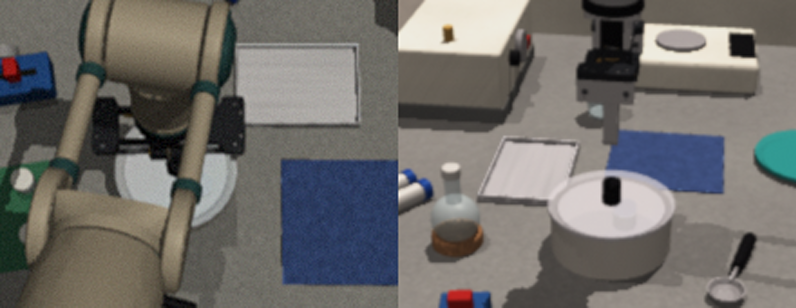

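```bash
python3 - <<'E'
from h import *
s=r.sense()['ee_pos'];print(s)
print('tip pred side',w2p('side',s-[0,0,19]),'seen 258,177')
print('knob pred side',w2p('side',[504.5,-18.5,106]),'seen',140+(612-398)/1.81,100+180/1.81)
print('body pred top z',[(z,w2p('top',[s[0],s[1],s[2]+z])) for z in (78,120)])
for x,y in((258.2,177),):
  for z in (100,128,150): print(z,p2w('side',x,y,z))
print('back/front fingers: width',r.sense()['gripper_width'])
E
python3 - <<'E'
import cv2
im=cv2.imread('pics/raw_s2.png')[110:230,190:330]
cv2.imwrite('pics/s2c.png',cv2.resize(im,None,fx=5,fy=5,interpolation=cv2.INTER_CUBIC))
E
```

```text
[507.3153049  -18.04313445 148.47146398]
tip pred side (np.float64(256.50769247444765), np.float64(191.38855415430072)) seen 258,177
knob pred side (np.float64(257.5876667215751), np.float64(199.68782572974385)) seen 258.23204419889504 199.44751381215468
body pred top z [(78, (np.float64(274.39690798500897), np.float64(176.78508974573873))), (120, (np.float64(273.75448557774143), np.float64(171.71417863202225)))]
100 [ 515.46786896 -146.31896443  100.        ]
128 [510.67180064 -94.37364228 128.        ]
150 [506.90346124 -53.55946058 150.        ]
back/front fingers: width 0.004119744390801018
```

View pics/s2c.png

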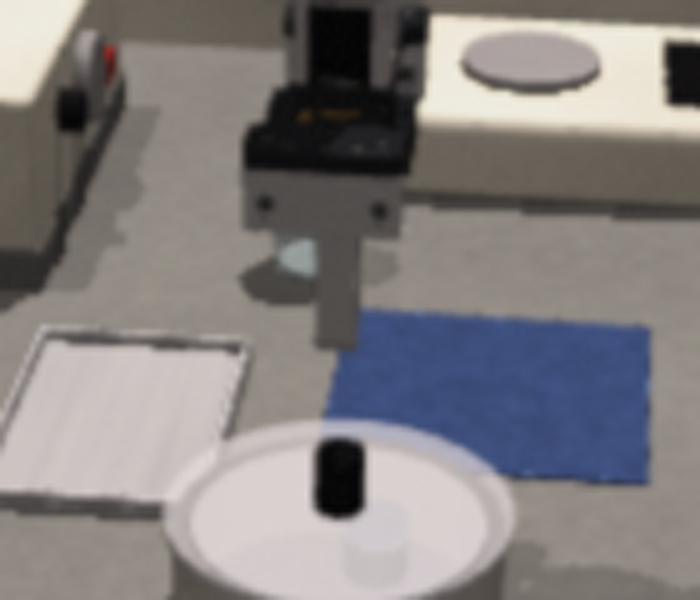

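The fingertips show at raw (257.6,179.4), but the reported pose predicts row 191. So the tips are really well above the reported height. I'll work out by how much.

```bash
python3 - <<'E'
from h import *
s=r.sense();print(s['ee_pos'],s['joint_positions'])
for y in(-18,-5):
  for z in(129,140,150,160,170): print(y,z,w2p('side',[506,y,z]))
# side0 start tool check, top0
a=cv2.imread('pics/raw_side0.png')[220:420,470:560]; b=cv2.imread('pics/raw_s1.png')[100:300,200:320]
E
```

```text
[507.3153049  -18.04313445 148.47146398] [-1.72762009e-01  2.01161748e-01  1.72169442e+00  9.24794146e-05
  1.21228617e+00 -1.74373521e+00]
-18 129 (np.float64(257.04503644965257), np.float64(191.5982447306203))
-18 140 (np.float64(257.0878362725241), np.float64(187.63739090765355))
-18 150 (np.float64(257.1271137102199), np.float64(184.00251162974914))
-18 160 (np.float64(257.1667470367542), np.float64(180.33469708314362))
-18 170 (np.float64(257.20674111114903), np.float64(176.63349759597904))
-5 129 (np.float64(256.50494065158193), np.float64(194.28660672792637))
-5 140 (np.float64(256.5454502372225), np.float64(190.30193138058254))
-5 150 (np.float64(256.58262921483856), np.float64(186.64486717704526))
-5 160 (np.float64(256.6201482622126), np.float64(182.95435243188183))
-5 170 (np.float64(256.65801206662127), np.float64(179.22992608689592))
```

Both pictures agree: the real tips are about 38 mm higher than the reported pose implies. The fingers closed above the knob and nothing was touched. I'll reopen and go down cautiously to a reported z of about 62, checking force.

```bash
for i in 1 2; do python3 -m pendant '0 0 0 0 0 0 0.2; 0 0 0 0 0 0 0.2; 0 0 0 0 0 0 0.2; 0 0 0 0 0 0 0.2; 0 0 0 0 0 0 0.2'|sed -n '2p;4,5p'; done
python3 -m pendant '0 0 0 0 0 14 0.2; 0 0 0 0 0 28 0.2; 0 0 0 0 0 42 0.2; 0 0 0 0 0 56 0.2; 0 0 0 0 0 66 0.2'|sed -n '2p;4,5p'
python3 -m pendant '0 0 0 0 0 5 0.2; 0 0 0 0 0 10 0.2; 0 0 0 0 0 15 0.2; 0 0 0 0 0 18 0.2; 0 0 0 0 0 18 0.2'|sed -n '2p;4,5p'
python3 - <<'E'
from h import *
snap('side','s3',(190,110,330,230),5)
E
```

```text
ee_pos: [504.5, -17.6, 144.7]
force: [-0.1, 0.2, -0.7]
gripper_width: 0.322
ee_pos: [505.0, -17.7, 145.3]
force: [-0.2, 1.0, -0.4]
gripper_width: 0.604
ee_pos: [504.5, -17.6, 78.3]
force: [0.6, -0.2, -0.2]
gripper_width: 0.599
ee_pos: [504.9, -17.6, 61.0]
force: [-1.4, 0.9, 0.4]
gripper_width: 0.596
```

View pics/s3.png

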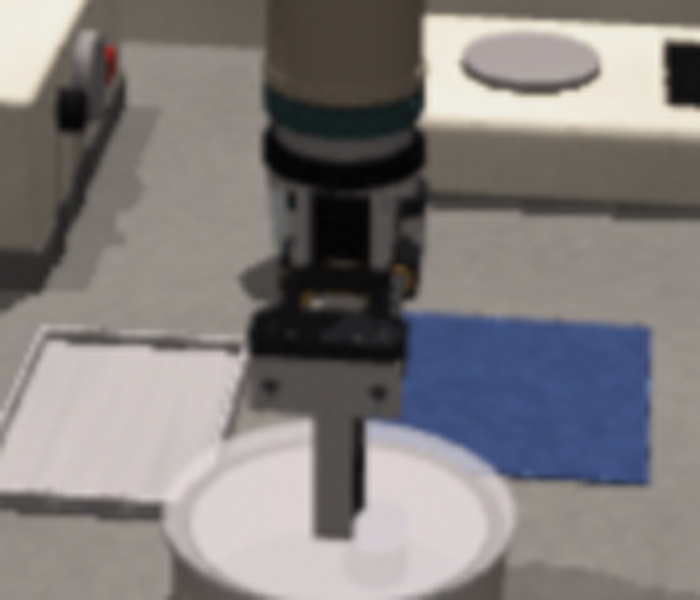

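The fingertips are now beside the knob (tip at crop 333,537), with no contact force. Closing.

```bash
for i in 1 2; do python3 -m pendant '0 0 0 0 0 0 -1; 0 0 0 0 0 0 -1; 0 0 0 0 0 0 -1; 0 0 0 0 0 0 -1; 0 0 0 0 0 0 -1' | tail -2; done
python3 -m pendant '0 0 0 0 0 -4 -1; 0 0 0 0 0 -10 -1; 0 0 0 0 0 -20 -1; 0 0 0 0 0 -35 -1; 0 0 0 0 0 -50 -1' | sed -n '2p;4,6p'
python3 -c "
from h import *
for z in (70,75,80,85,90): print(z,w2p('side',[505,23,z]))
print(rel(439.4,-270,106))"
```

```text
gripper_width: 0.281
gripper_force: 0.8
gripper_width: 0.269
gripper_force: 30.0
ee_pos: [504.3, -17.1, 111.9]
force: [1.1, -1.1, -2.7]
gripper_width: 0.272
gripper_force: 30.0
70 (np.float64(255.53583884815055), np.float64(221.24897550803624))
75 (np.float64(255.55190898578869), np.float64(219.51475640783497))
80 (np.float64(255.5680514533895), np.float64(217.77273177381792))
85 (np.float64(255.58426674037847), np.float64(216.02284878932062))
90 (np.float64(255.60055534060672), np.float64(214.2650541600847))
[  64.93723827 -252.85928163    5.76888803]
```

```bash
python3 -m pendant '0 0 0 4 -15 0 -1; 0 0 0 11 -42 0 -1; 0 0 0 18 -70 0 -1; 0 0 0 25 -98 0 -1; 0 0 0 32 -126 0 -1'|sed -n '2p;5p'
python3 -m pendant '0 0 0 7 -28 0 -1; 0 0 0 14 -56 0 -1; 0 0 0 21 -84 0 -1; 0 0 0 28 -112 0 -1; 0 0 0 33 -127 0 -1'|sed -n '2p;5p'
python3 -m pendant '0 0 0 0 0 20 -1; 0 0 0 0 0 40 -1; 0 0 0 0 0 60 -1; 0 0 0 0 0 80 -1; 0 0 0 0 0 90 -1'|sed -n '2p;4,5p'
python3 -m pendant '0 0 0 0 0 5 -1; 0 0 0 0 0 10 -1; 0 0 0 0 0 13 -1; 0 0 0 0 0 15 -1; 0 0 0 0 0 15 -1'|sed -n '2p;4,5p'
```

```text
ee_pos: [472.6, -144.2, 112.0]
gripper_width: 0.272
ee_pos: [439.8, -273.6, 112.1]
gripper_width: 0.271
ee_pos: [438.9, -269.5, 19.8]
force: [-0.3, 1.4, -3.9]
gripper_width: 0.273
ee_pos: [440.4, -270.8, 6.7]
force: [-0.7, 0.5, -3.5]
gripper_width: 0.271
```

```bash
python3 -m pendant '0 0 0 0 0 1 -1; 0 0 0 0 0 2 -1; 0 0 0 0 0 2 -1; 0 0 0 0 0 2 -1; 0 0 0 0 0 2 -1'|sed -n '2p;4,5p'
for i in 1 2; do python3 -m pendant '0 0 0 0 0 0 0.1; 0 0 0 0 0 0 0.1; 0 0 0 0 0 0 0.1; 0 0 0 0 0 0 0.1; 0 0 0 0 0 0 0.1'|sed -n '2p;4,6p'; done
python3 -m pendant '0 0 0 0 0 -20 0.1; 0 0 0 0 0 -50 0.1; 0 0 0 0 0 -85 0.1; 0 0 0 0 0 -120 0.1; 0 0 0 0 0 -150 0.1'|sed -n '2p;4,5p'
python3 - <<'E'
from h import *
snap('top','t4'); snap('side','s4')
a=cv2.imread('pics/raw_t4.png')[120:260,200:420]; b=cv2.imread('pics/raw_s4.png')[150:290,160:380]
cv2.imwrite('pics/c4.png',cv2.resize(np.vstack([a,b]),None,fx=2.14,fy=2.14,interpolation=cv2.INTER_CUBIC))
E
```

```text
ee_pos: [440.6, -271.0, 5.6]
force: [-1.4, 1.4, 5.9]
gripper_width: 0.273
ee_pos: [440.1, -270.7, 4.2]
force: [-0.5, 0.2, -0.1]
gripper_width: 0.549
gripper_force: 0.0
ee_pos: [440.0, -270.7, 4.3]
force: [-0.3, -0.3, 0.0]
gripper_width: 0.547
gripper_force: 0.0
ee_pos: [440.2, -270.8, 156.6]
force: [0.2, -1.4, -0.4]
gripper_width: 0.551
```

View pics/c4.png

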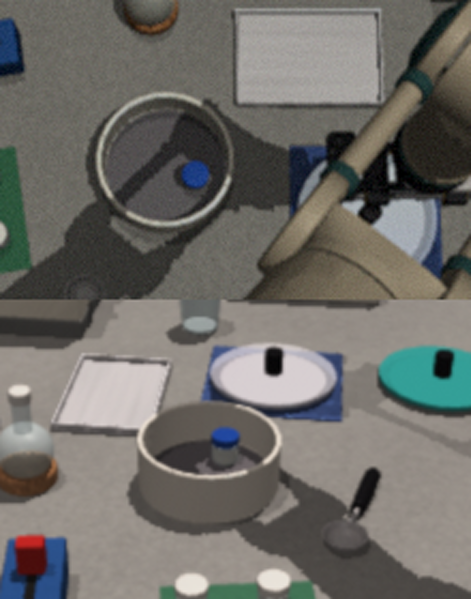

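The lid lies on the mat and one blue-capped bottle (crop 195,174) stands in the bowl. The rim spans 96–234 by 93–227.

```bash
python3 - <<'E'
from h import *
np.set_printoptions(precision=1,suppress=True)
R=[p2w('top',200+u/2.14,120+v/2.14,64) for u,v in((96,160),(234,160),(165,93),(165,227))];print('bowl',np.mean(R,0),np.linalg.norm(R[0]-R[1]),np.linalg.norm(R[2]-R[3]))
for n in('top','side'):
    im=cv2.imread(f'pics/raw_{n}4.png' if 0 else f'pics/raw_{n[0]}4.png').astype(int)
    m=((im[:,:,0]>110)&(im[:,:,0]-im[:,:,2]>80)).astype(np.uint8)
    k,_,s,c=cv2.connectedComponentsWithStats(m)
    for i in range(1,k):
        if s[i,4]>20:
            p=p2w(n,*c[i],44)
            if abs(p[0]-504)<90 and abs(p[1]+19)<90: print(n,c[i],s[i],p)
s=r.sense()['ee_pos'];print(s, p2w('top',200+195/2.14,120+174/2.14,46))
E
```

```text
bowl [503.4 -19.7  64. ] 168.0047765393726 167.22018149780524
top [291.  201.1] [286 196  11  11  99] [490.1 -55.9  44. ]
side [264.8 212.8] [259 210  12   7  61] [489.2 -58.5  44. ]
[ 443.1 -273.1  159.7] [489.  -56.2  46. ]
```

The blue bottle is about 40 mm off the bowl centre, towards the wall along y. I'll turn the gripper 90° so it closes along x.

```bash
python3 -m pendant '0 0 0 -9 37 0 0.1; 0 0 0 -18 75 0 0.1; 0 0 0 -27 113 0 0.1; 0 0 0 -36 151 0 0.1; 0 0 0 -45 189 0 0.1'|sed -n '2p'
python3 -m pendant '0 0 7 -4 25 10 0.1; 0 0 14 -4 25 20 0.1; 0 0 21 -4 25 30 0.1; 0 0 28 -4 25 40 0.1; 0 0 34 -4 25 40 0.1'|sed -n '2p'
python3 -m pendant '0 0 7 0 0 0 0.1; 0 0 14 0 0 0 0.1; 0 0 21 0 0 0 0.1; 0 0 28 0 0 0 0.1; 0 0 34 0 0 0 0.1'|sed -n '2p'
python3 -m pendant '0 0 7 0 0 0 0.1; 0 0 14 0 0 0 0.1; 0 0 21 0 0 0 0.1; 0 0 22 0 0 0 0.1; 0 0 22 0 0 0 0.1'
python3 -c "
from h import *
print(rel(489.5,-56.5,-6),r.sense()['joint_positions'])"
```

```text
ee_pos: [484.4, -79.9, 153.4]
ee_pos: [486.7, -55.6, 111.5]
ee_pos: [488.2, -56.4, 113.2]
time_s: 12.07
ee_pos: [488.4, -56.6, 113.6]
tcp_rot: [[-0.002, 1.0, -0.001], [1.0, 0.002, 0.0], [0.0, -0.001, -1.0]]
force: [-0.5, 0.6, -0.5]
gripper_width: 0.549
gripper_force: 0.0
[-1.64871973e-03  1.24795395e+00  1.19589909e+02] [-2.56932440e-01  2.12662969e-01  1.80173534e+00  5.43151265e-05
  1.12861542e+00 -2.59192016e-01]
```

```bash
python3 -m pendant '0 0 0 0 1 20 0.1; 0 0 0 0 1 40 0.1; 0 0 0 0 1 60 0.1; 0 0 0 0 1 80 0.1; 0 0 0 0 1 95 0.1'|sed -n '2p;4p'
python3 -m pendant '0 0 0 0 0 5 0.1; 0 0 0 0 0 10 0.1; 0 0 0 0 0 15 0.1; 0 0 0 0 0 20 0.1; 0 0 0 0 0 21 0.1'|sed -n '2p;4p'
for i in 1 2; do python3 -m pendant '0 0 0 0 0 0 -1; 0 0 0 0 0 0 -1; 0 0 0 0 0 0 -1; 0 0 0 0 0 0 -1; 0 0 0 0 0 0 -1' | tail -3; done
python3 -m pendant '0 0 0 0 0 -5 -1; 0 0 0 0 0 -20 -1; 0 0 0 0 0 -45 -1; 0 0 0 0 0 -75 -1; 0 0 0 0 0 -105 -1' | sed -n '2p;4,6p'
python3 -c "
from h import *
print(rel(652,-202,50))"
```

```text
ee_pos: [488.9, -56.4, 17.6]
force: [-0.5, -0.1, 1.6]
ee_pos: [490.1, -56.7, -1.8]
force: [-1.1, 0.8, 1.0]
force: [-0.4, -0.3, 2.7]
gripper_width: 0.356
gripper_force: 30.0
force: [-0.9, -0.1, 5.4]
gripper_width: 0.355
gripper_force: 30.0
ee_pos: [488.9, -56.4, 103.8]
force: [1.0, -0.2, -1.4]
gripper_width: 0.356
gripper_force: 30.0
[-145.67635083  163.21059203   53.30876684]
```

```bash
python3 -m pendant '0 0 0 -12 13 0 -1; 0 0 0 -37 41 0 -1; 0 0 0 -62 70 0 -1; 0 0 0 -87 98 0 -1; 0 0 0 -112 126 0 -1'|sed -n '2p;5p'
python3 -m pendant '0 0 0 -20 22 0 -1; 0 0 0 -33 37 0 -1; 0 0 0 -33 37 20 -1; 0 0 0 -33 37 50 -1; 0 0 0 -33 37 80 -1'|sed -n '2p;5p'
python3 -m pendant '0 0 0 0 0 10 -1; 0 0 0 0 0 18 -1; 0 0 0 0 0 23 -1; 0 0 0 0 0 26 -1; 0 0 0 0 0 26 -1'|sed -n '2p;4,5p'
```

```text
ee_pos: [616.8, -169.6, 103.2]
gripper_width: 0.356
ee_pos: [653.8, -202.4, 22.7]
gripper_width: 0.356
ee_pos: [653.6, -201.8, -1.9]
force: [0.4, -0.6, 0.1]
gripper_width: 0.356
```

```bash
python3 -m pendant '0 0 0 0 0 2 -1; 0 0 0 0 0 4 -1; 0 0 0 0 0 6 -1; 0 0 0 0 0 6 -1; 0 0 0 0 0 6 -1'|sed -n '2p;4,5p'
for i in 1 2; do python3 -m pendant '0 0 0 0 0 0 0.05; 0 0 0 0 0 0 0.05; 0 0 0 0 0 0 0.05; 0 0 0 0 0 0 0.05; 0 0 0 0 0 0 0.05' | sed -n '2p;4,5p'; done
python3 -m pendant '0 0 0 0 0 -10 0.05; 0 0 0 0 0 -35 0.05; 0 0 0 0 0 -65 0.05; 0 0 0 0 0 -100 0.05; 0 0 0 0 0 -135 0.05' | sed -n '2p;4,5p'
python3 - <<'E'
from h import *
snap('top','t5'); snap('side','s5')
for n in('top','side'):
    im=cv2.imread(f'pics/raw_{n[0]}5.png').astype(int)
    m=((im[:,:,0]>100)&(im[:,:,0]-im[:,:,2]>75)).astype(np.uint8)
    k,_,s,c=cv2.connectedComponentsWithStats(m)
    for i in range(1,k):
        if s[i,4]>15: 
            p=p2w(n,*c[i],38)
            if 450<p[0]<760 and -320<p[1]<90: print('blue',n,c[i],s[i,4],p)
    m=((im.min(2)>135)&(im.max(2)-im.min(2)<40)).astype(np.uint8)
    k,_,s,c=cv2.connectedComponentsWithStats(m)
    for i in range(1,k):
        if 30<s[i,4]<400:
            p=p2w(n,*c[i],36)
            if 250<p[0]<560 and 60<p[1]<460: print(n,c[i],s[i,4],p)
E
```

```text
ee_pos: [653.8, -201.9, -7.3]
force: [-1.2, 1.0, 5.7]
gripper_width: 0.357
ee_pos: [652.2, -201.6, -8.8]
force: [-3.0, -0.7, 3.0]
gripper_width: 0.526
ee_pos: [653.0, -201.6, -8.8]
force: [-0.8, 1.3, 1.0]
gripper_width: 0.529
ee_pos: [653.2, -201.4, 127.9]
force: [0.7, 0.5, -0.5]
gripper_width: 0.529
top [137.39285714 206.83928571] 56 [478.81885353 353.04039886  36.        ]
top [140.16216216 239.24324324] 37 [391.94569802 340.89175861  36.        ]
blue side [211.875 184.1  ] 40 [ 653.18743258 -202.88318247   38.        ]
side [295.96511628 329.41860465] 172 [395.52960477 334.46728856  36.        ]
side [252.4973262  330.76470588] 187 [477.30159012 346.21599945  36.        ]
```

```bash
cat >> h.py <<'E'
def caps(n, im):
    im=im.astype(int)
    g=(im[:,:,1]-im.min(2)); m=((im.min(2)>75)&(im.max(2)-im.min(2)<45)).astype(np.uint8)
    # keep only pixels whose z=36 location is over the card
    k,l,s,c=cv2.connectedComponentsWithStats(m)
    for i in range(1,k):
        if 30<s[i,4]<2000:
            p=p2w(n,*c[i],36)
            if 330<p[0]<570 and 100<p[1]<420: print(n,c[i].round(1),s[i].tolist(),p.round(1))
E
python3 - <<'E'
from h import *
for n in('side','top'): caps(n,cv2.imread(f'pics/raw_{n[0]}5.png'))
a=cv2.imread('pics/raw_s5.png')[160:370,150:350]; b=cv2.imread('pics/raw_t5.png')[160:260,100:300]
cv2.imwrite('pics/c5.png',cv2.resize(np.vstack([a,b]),None,fx=1.9,fy=1.9,interpolation=cv2.INTER_CUBIC))
E
```

```text
side [287.3 285.1] [280, 275, 17, 22, 282] [418.1 208.5  36. ]
side [290.7 309.3] [283, 299, 17, 23, 302] [407.7 280.9  36. ]
side [251.3 324.6] [242, 301, 21, 48, 692] [481.3 330.6  36. ]
side [295.3 334. ] [287, 323, 18, 24, 357] [396.3 346.4  36. ]
top [140.4 239.4] [136, 233, 11, 12, 70] [391.6 340.2  36. ]
```

View pics/c5.png

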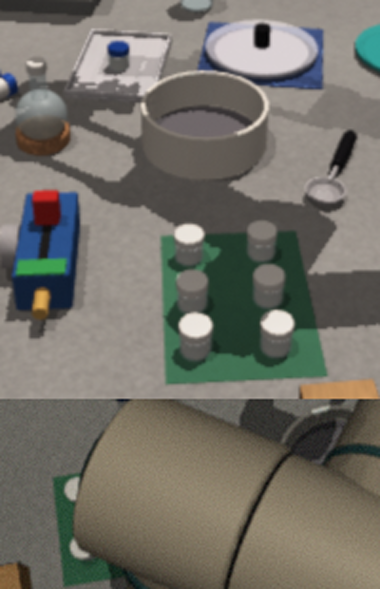

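The whites haven't moved (they're just in shadow), the blue bottle stands in the tray, and the bowl is empty. Next is the white at (500,208).

```bash
for i in 1 2 3; do python3 -m pendant '0 0 0 27 -10 0 0.05; 0 0 0 55 -20 0 0.05; 0 0 0 82 -30 0 0.05; 0 0 0 110 -41 0 0.05; 0 0 0 136.5 -51 0 0.05'|sed -n '2p'; done
python3 -m pendant '0 0 0 0 0 25 0.1; 0 0 0 0 0 50 0.1; 0 0 0 0 0 70 0.1; 0 0 0 0 0 70 0.1; 0 0 0 0 0 70 0.1'|sed -n '2p'
python3 - <<'E'
from h import *
print(rel(500.4,208.4,-12)); caps('side',cv2.cvtColor(snapshot('side'),cv2.COLOR_RGB2BGR))
E
```

```text
ee_pos: [601.4, -63.7, 126.0]
ee_pos: [550.3, 72.9, 126.2]
ee_pos: [499.3, 209.5, 126.2]
ee_pos: [499.2, 207.8, 55.6]
[ 0.57873182  1.30734809 67.56268477]
side [291.  308.8] [283, 298, 18, 23, 321] [407.2 279.5  36. ]
side [251.3 324.7] [243, 302, 19, 47, 657] [481.2 330.8  36. ]
side [295.2 334. ] [287, 323, 18, 24, 342] [396.6 346.2  36. ]
side [230.9 348. ] [223, 334, 15, 27, 321] [511.7 392.1  36. ]
```

```bash
python3 -m pendant '0 0 0 0 1 15 0.1; 0 0 0 0 1 30 0.1; 0 0 0 0 1 45 0.1; 0 0 0 0 1 58 0.1; 0 0 0 0 1 67 0.1'|sed -n '2p;4p'
for i in 1 2; do python3 -m pendant '0 0 0 0 0 0 -1; 0 0 0 0 0 0 -1; 0 0 0 0 0 0 -1; 0 0 0 0 0 0 -1; 0 0 0 0 0 0 -1' | tail -3; done
python3 -m pendant '0 0 0 0 0 -5 -1; 0 0 0 0 0 -20 -1; 0 0 0 0 0 -45 -1; 0 0 0 0 0 -75 -1; 0 0 0 0 0 -110 -1' | sed -n '2p;4,6p'
python3 -c "
from h import *
print(rel(504,-63,-2))"
```

```text
ee_pos: [502.3, 208.0, -10.1]
force: [0.8, -0.4, 0.0]
force: [-0.4, -0.4, 3.6]
gripper_width: 0.357
gripper_force: 30.0
force: [0.3, -0.2, 5.7]
gripper_width: 0.357
gripper_force: 30.0
ee_pos: [499.1, 207.4, 99.2]
force: [-0.1, 0.3, -1.4]
gripper_width: 0.355
gripper_force: 30.0
[-270.27509283    5.3490858   101.41208786]
```

```bash
python3 -m pendant '0 0 0 -15 0 0 -1; 0 0 0 -45 1 0 -1; 0 0 0 -75 2 0 -1; 0 0 0 -105 2 0 -1; 0 0 0 -135 2 0 -1'|sed -n '2p;5p'
python3 -m pendant '0 0 0 -30 0 0 -1; 0 0 0 -60 1 0 -1; 0 0 0 -90 2 0 -1; 0 0 0 -120 2 0 -1; 0 0 0 -135.5 2 0 -1'|sed -n '2p;5p'
python3 -m pendant '0 0 0 0 0 0 -1; 0 0 0 0 0 20 -1; 0 0 0 0 0 40 -1; 0 0 0 0 0 60 -1; 0 0 0 0 0 80 -1'|sed -n '2p;5p'
python3 -m pendant '0 0 0 0 0 7 -1; 0 0 0 0 0 13 -1; 0 0 0 0 0 18 -1; 0 0 0 0 0 21 -1; 0 0 0 0 0 21 -1'|sed -n '2p;4,5p'
```

```text
ee_pos: [502.3, 71.8, 99.4]
gripper_width: 0.358
ee_pos: [504.6, -65.6, 99.3]
gripper_width: 0.357
ee_pos: [504.6, -61.6, 18.7]
gripper_width: 0.357
ee_pos: [505.3, -62.2, 0.3]
force: [-2.6, 1.4, 9.1]
gripper_width: 0.356
```

```bash
for i in 1 2; do python3 -m pendant '0 0 0 0 0 0 0.05; 0 0 0 0 0 0 0.05; 0 0 0 0 0 0 0.05; 0 0 0 0 0 0 0.05; 0 0 0 0 0 0 0.05' | sed -n '2p;4,5p'; done
python3 -m pendant '0 0 0 0 0 -10 0.05; 0 0 0 0 0 -35 0.05; 0 0 0 0 0 -65 0.05; 0 0 0 0 0 -95 0.05; 0 0 0 0 0 -120 0.05' | sed -n '2p;4,5p'
python3 - <<'E'
from h import *
im=cv2.cvtColor(snapshot('side'),cv2.COLOR_RGB2BGR); cv2.imwrite('pics/raw_s6.png',im); caps('side',im); print(rel(488.3,283.1,-12))
E
```

```text
ee_pos: [505.2, -62.7, -1.6]
force: [0.1, 0.0, -0.4]
gripper_width: 0.526
ee_pos: [505.0, -62.7, -1.7]
force: [0.2, -0.2, 0.2]
gripper_width: 0.524
ee_pos: [505.4, -62.7, 121.1]
force: [-0.5, 0.4, 0.2]
gripper_width: 0.524
side [248.4 273.6] [226, 259, 49, 26, 864] [504.4 179.8  36. ]
side [287.2 285.1] [280, 275, 16, 22, 270] [418.3 208.8  36. ]
side [290.8 308.7] [283, 298, 18, 23, 316] [407.7 279.2  36. ]
side [251.5 323.8] [242, 301, 21, 48, 721] [481.1 328.4  36. ]
side [295.2 333.6] [286, 322, 20, 25, 373] [396.5 345.3  36. ]
side [319.5 332.1] [315, 324, 11, 19, 123] [351.  336.9  36. ]
[347.0501925  -21.88289951 136.46454224]
```

```bash
for i in 1 2; do python3 -m pendant '0 0 0 35 -2 0 0.05; 0 0 0 70 -4 0 0.05; 0 0 0 105 -6 0 0.05; 0 0 0 140 -8 0 0.05; 0 0 0 173 -8.5 0 0.05'|sed -n '2p'; done
python3 -m pendant '0 0 0 0 0 25 0.1; 0 0 0 0 0 50 0.1; 0 0 0 0 0 70 0.1; 0 0 0 0 0 70 0.1; 0 0 0 0 0 70 0.1'|sed -n '2p'
python3 -c "
from h import *
print(rel(488.3,283.1,-12))"
```

```text
ee_pos: [495.9, 112.0, 119.1]
ee_pos: [487.3, 285.3, 119.0]
ee_pos: [487.3, 283.1, 48.0]
[1.40209504e-02 1.14519903e+00 6.00467353e+01]
```

```bash
python3 -m pendant '0 0 0 0 1 15 0.1; 0 0 0 0 1 30 0.1; 0 0 0 0 1 45 0.1; 0 0 0 0 1 55 0.1; 0 0 0 0 1 59 0.1'|sed -n '2p;4p'
for i in 1 2; do python3 -m pendant '0 0 0 0 0 0 -1; 0 0 0 0 0 0 -1; 0 0 0 0 0 0 -1; 0 0 0 0 0 0 -1; 0 0 0 0 0 0 -1' | tail -3; done
python3 -m pendant '0 0 0 0 0 -5 -1; 0 0 0 0 0 -20 -1; 0 0 0 0 0 -45 -1; 0 0 0 0 0 -75 -1; 0 0 0 0 0 -110 -1' | sed -n '2p;4,6p'
python3 -c "
from h import *
print(rel(504,-19.5,-1))"
```

```text
ee_pos: [489.3, 283.2, -10.5]
force: [0.5, -1.1, 0.4]
force: [0.9, -0.9, 5.2]
gripper_width: 0.356
gripper_force: 30.0
force: [-1.0, -0.3, 6.0]
gripper_width: 0.352
gripper_force: 30.0
ee_pos: [487.3, 282.6, 99.0]
force: [0.9, -0.1, -0.5]
gripper_width: 0.357
gripper_force: 30.0
[-301.98165394   17.11420268  100.45409208]
```

```bash
for i in 1 2; do python3 -m pendant '0 0 0 -20 1 0 -1; 0 0 0 -52 3 0 -1; 0 0 0 -84 5 0 -1; 0 0 0 -118 7 0 -1; 0 0 0 -151 8 0 -1'|sed -n '2p;5p'; done
python3 -m pendant '0 0 0 0 0 0 -1; 0 0 0 0 0 20 -1; 0 0 0 0 0 40 -1; 0 0 0 0 0 60 -1; 0 0 0 0 0 80 -1'|sed -n '2p;5p'
python3 -m pendant '0 0 0 0 0 7 -1; 0 0 0 0 0 13 -1; 0 0 0 0 0 16 -1; 0 0 0 0 0 19 -1; 0 0 0 0 0 20 -1'|sed -n '2p;4,5p'
for i in 1 2; do python3 -m pendant '0 0 0 0 0 0 0.05; 0 0 0 0 0 0 0.05; 0 0 0 0 0 0 0.05; 0 0 0 0 0 0 0.05; 0 0 0 0 0 0 0.05' | sed -n '2p;4,5p'; done
python3 -m pendant '0 0 0 0 0 -10 0.05; 0 0 0 0 0 -35 0.05; 0 0 0 0 0 -65 0.05; 0 0 0 0 0 -95 0.05; 0 0 0 0 0 -120 0.05' | sed -n '2p;4,5p'
python3 - <<'E'
from h import *
im=cv2.cvtColor(snapshot('side'),cv2.COLOR_RGB2BGR); cv2.imwrite('pics/raw_s7.png',im); caps('side',im); print(rel(418.7,193.5,-12))
E
```

```text
ee_pos: [496.5, 131.0, 99.4]
gripper_width: 0.356
ee_pos: [504.6, -20.1, 99.3]
gripper_width: 0.353
ee_pos: [504.7, -18.2, 18.7]
gripper_width: 0.358
ee_pos: [505.8, -18.5, 0.4]
force: [-3.1, 0.3, 10.5]
gripper_width: 0.356
ee_pos: [505.2, -18.7, -0.5]
force: [-0.3, -0.1, 0.7]
gripper_width: 0.526
ee_pos: [505.0, -18.6, -0.7]
force: [-0.0, 1.3, 0.1]
gripper_width: 0.521
ee_pos: [505.3, -18.7, 121.2]
force: [0.2, -1.0, -1.1]
gripper_width: 0.527
side [242.  280.8] [224, 270, 45, 25, 512] [515.2 204.8  36. ]
side [290.8 308.9] [283, 299, 18, 22, 297] [407.5 279.7  36. ]
side [252.3 334.9] [243, 323, 20, 26, 384] [476.6 356.6  36. ]
side [295.2 333.5] [286, 322, 20, 25, 369] [396.6 345.2  36. ]
[212.97558387 -91.39423265 136.51062862]
```

```bash
python3 - <<'E'
import cv2
im=cv2.imread('pics/raw_s7.png')[150:370,150:350]
cv2.imwrite('pics/c7.png',cv2.resize(im,None,fx=2.7,fy=2.7,interpolation=cv2.INTER_CUBIC))
E
```

```text
(no output)
```

View pics/c7.png

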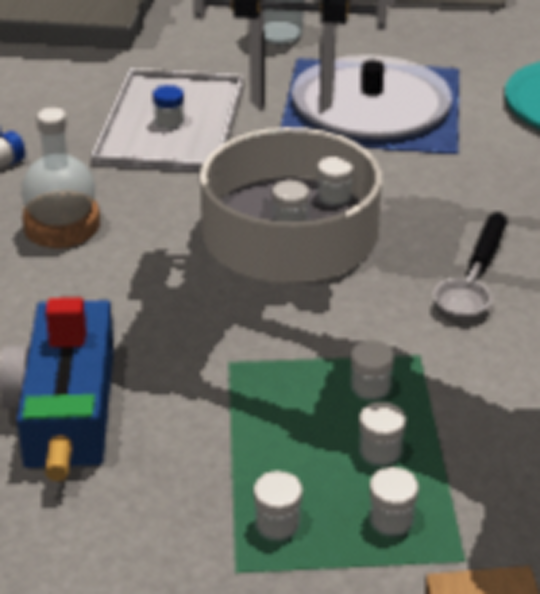

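The last two placements show at (290,190) and (335,168). The first bottle seems to have been nudged aside in the bowl, so I'll measure it.

```bash
python3 - <<'E'
from h import *
for u,v in((290,190),(335,167)): print(p2w('side',150+u/2.7,150+v/2.7,46))
for u,v in((371,352),(382,416)): print(p2w('side',150+u/2.7,150+v/2.7,36))
print('pred',w2p('side',[505,-62,46]),w2p('side',[505,-19,46]))
print(rel(418.7,193.5,-12),rel(407.8,266.3,-12))
im=cv2.imread('pics/raw_s6.png')[150:250,180:330]
cv2.imwrite('pics/c6.png',cv2.resize(im,None,fx=4,fy=4,interpolation=cv2.INTER_CUBIC))
E
```

```text
[504.28024021 -17.75391868  46.        ]
[465.49019385 -62.48274183  46.        ]
[418.49373183 193.27489769  36.        ]
[406.82090299 265.81986283  36.        ]
pred (np.float64(258.824294009959), np.float64(211.01905878488247)) (np.float64(257.17129552096463), np.float64(220.0819829354811))
[212.97558387 -91.39423265 136.51062862] [ 285.77749198 -102.27903965  136.28007897]
```

The knocked bottle now stands at (465,-62), 58 mm from the bowl centre, which is inside the 66 mm limit and upright. The third one comes from (418.6,193.4).

```bash
python3 -m pendant '0 0 0 27 -12 0 0.05; 0 0 0 54 -24 0 0.05; 0 0 0 81 -36 0 0.05; 0 0 0 108 -48 0 0.05; 0 0 0 135 -60 0 0.05'|sed -n '2p'
python3 -m pendant '0 0 0 30 -13 0 0.1; 0 0 0 60 -22 0 0.1; 0 0 0 77 -26 20 0.1; 0 0 0 77 -26 50 0.1; 0 0 0 77 -26 70 0.1'|sed -n '2p'
python3 -m pendant '0 0 0 0 0 0 0.1; 0 0 0 0 0 0 0.1; 0 0 0 0 0 0 0.1; 0 0 0 0 0 0 0.1; 0 0 0 0 0 0 0.1'|sed -n '2p'
python3 -c "
from h import *
print(rel(418.6,193.4,-12));caps('side',cv2.cvtColor(snapshot('side'),cv2.COLOR_RGB2BGR))"
```

```text
ee_pos: [444.2, 117.3, 119.2]
ee_pos: [417.9, 194.4, 48.0]
ee_pos: [420.3, 193.4, 50.6]
[-5.87526296e-02 -1.85552847e+00  6.26369337e+01]
side [290.9 309. ] [283, 299, 17, 22, 296] [407.5 280.2  36. ]
side [294.8 333.9] [286, 323, 19, 24, 348] [397.3 346.2  36. ]
side [252.2 335.7] [244, 325, 18, 24, 334] [476.4 358.7  36. ]
```

```bash
python3 -m pendant '0 0 0 0 -1 15 0.1; 0 0 0 0 -1 30 0.1; 0 0 0 0 -1 45 0.1; 0 0 0 0 -1 56 0.1; 0 0 0 0 -1 61 0.1'|sed -n '2p;4p'
for i in 1 2; do python3 -m pendant '0 0 0 0 0 0 -1; 0 0 0 0 0 0 -1; 0 0 0 0 0 0 -1; 0 0 0 0 0 0 -1; 0 0 0 0 0 0 -1' | tail -3; done
python3 -m pendant '0 0 0 0 0 -5 -1; 0 0 0 0 0 -20 -1; 0 0 0 0 0 -45 -1; 0 0 0 0 0 -75 -1; 0 0 0 0 0 -110 -1' | sed -n '2p;4,6p'
python3 -m pendant '0 0 0 0 0 0 -1; 0 0 0 0 0 0 -1; 0 0 0 0 0 0 -1; 0 0 0 0 0 0 -1; 0 0 0 0 0 0 -1' | sed -n '2p;4,6p'
python3 -c "
from h import *
print(rel(505,26,-1))"
```

```text
ee_pos: [417.6, 193.0, -12.3]
force: [-0.2, 0.2, -0.1]
force: [0.4, 0.5, 3.2]
gripper_width: 0.354
gripper_force: 30.0
force: [0.1, 0.3, 5.5]
gripper_width: 0.36
gripper_force: 30.0
ee_pos: [416.1, 192.8, 98.4]
force: [0.1, 0.1, -1.3]
gripper_width: 0.357
gripper_force: 30.0
ee_pos: [416.6, 192.9, 96.9]
force: [0.2, -0.1, 0.1]
gripper_width: 0.357
gripper_force: 30.0
[-166.85174458   88.68476046   97.75445302]
```

```bash
python3 -m pendant '0 0 0 -15 8 0 -1; 0 0 0 -40 21 0 -1; 0 0 0 -67 35 0 -1; 0 0 0 -93 49 0 -1; 0 0 0 -120 63 0 -1'|sed -n '2p;5p'
python3 -m pendant '0 0 0 -25 13 0 -1; 0 0 0 -47 25 0 -1; 0 0 0 -47 25 0 -1; 0 0 0 -47 25 20 -1; 0 0 0 -47 25 45 -1'|sed -n '2p;5p'
python3 -m pendant '0 0 0 0 0 15 -1; 0 0 0 0 0 30 -1; 0 0 0 0 0 40 -1; 0 0 0 0 0 47 -1; 0 0 0 0 0 51 -1'|sed -n '2p;4,5p'
for i in 1 2; do python3 -m pendant '0 0 0 0 0 0 0.05; 0 0 0 0 0 0 0.05; 0 0 0 0 0 0 0.05; 0 0 0 0 0 0 0.05; 0 0 0 0 0 0 0.05' | sed -n '2p;4,5p'; done
```

```text
ee_pos: [480.6, 72.3, 97.1]
gripper_width: 0.357
ee_pos: [507.2, 26.0, 53.3]
gripper_width: 0.358
ee_pos: [505.1, 26.7, 1.1]
force: [-0.0, -0.0, -0.2]
gripper_width: 0.356
ee_pos: [506.6, 26.3, 3.1]
force: [0.9, 0.7, -0.0]
gripper_width: 0.523
ee_pos: [506.0, 26.3, 2.4]
force: [0.9, 0.9, -1.2]
gripper_width: 0.526
```

```bash
python3 -m pendant '0 0 0 0 0 -10 0.05; 0 0 0 0 0 -35 0.05; 0 0 0 0 0 -65 0.05; 0 0 0 0 0 -95 0.05; 0 0 0 0 0 -120 0.05' | sed -n '2p;4,5p'
for i in 1 2; do python3 -m pendant '0 0 0 -25 -6 0 0.05; 0 0 0 -60 -14 0 0.05; 0 0 0 -95 -22 0 0.05; 0 0 0 -125 -28 0 0.05; 0 0 0 -148 -33 0 0.05'|sed -n '2p'; done
python3 - <<'E'
from h import *
snap('top','t8'); snap('side','s8')
print(rel(440.2,-270.8,6))
a=cv2.imread('pics/raw_t8.png')[120:260,120:340]; b=cv2.imread('pics/raw_s8.png')[150:290,150:370]
cv2.imwrite('pics/c8.png',cv2.resize(np.vstack([a,b]),None,fx=2.14,fy=2.14,interpolation=cv2.INTER_CUBIC))
E
```

```text
ee_pos: [506.4, 26.3, 125.1]
force: [0.6, 0.4, -0.4]
gripper_width: 0.522
ee_pos: [472.5, -123.8, 123.3]
ee_pos: [439.5, -272.3, 123.2]
[  2.71594811   0.32731084 117.02133589]
```

View pics/c8.png

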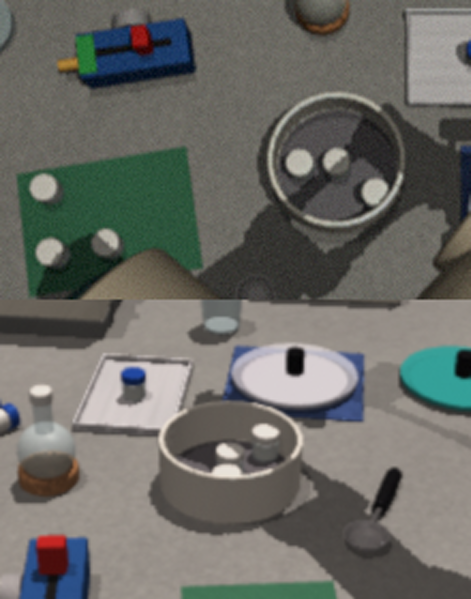

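All three white caps stand in the bowl (299,163; 336,161; 375,192), three remain on the card, and the blue one is on the tray. I'll check the radii and then grasp the lid.

```bash
python3 - <<'E'
from h import *
for u,v in((299,163),(336,161),(375,192)):
    p=p2w('top',120+u/2.14,120+v/2.14,46); print(p.round(1),np.hypot(p[0]-504,p[1]+19.5).round(1))
E
python3 -m pendant '0 0 0 0 0 20 0.05; 0 0 0 0 0 45 0.05; 0 0 0 0 0 70 0.05; 0 0 0 0 0 90 0.05; 0 0 0 0 0 100 0.05'|sed -n '2p;4p'
python3 -m pendant '0 0 0 1 0 5 0.05; 0 0 0 1 0 10 0.05; 0 0 0 1 0 15 0.05; 0 0 0 1 0 17 0.05; 0 0 0 1 0 17 0.05'|sed -n '2p;4p'
for i in 1 2; do python3 -m pendant '0 0 0 0 0 0 -1; 0 0 0 0 0 0 -1; 0 0 0 0 0 0 -1; 0 0 0 0 0 0 -1; 0 0 0 0 0 0 -1' | tail -3; done
python3 -c "
from h import *
print(r.sense()['ee_pos'],r.sense()['tcp_rot'])"
```

```text
[503.5  26.8  46. ] 46.3
[505.7 -19.   46. ] 1.8
[466.3 -66.8  46. ] 60.5
ee_pos: [438.8, -267.3, 20.5]
force: [-0.6, 0.3, -0.5]
ee_pos: [440.3, -268.7, 5.6]
force: [0.3, -0.4, 0.0]
force: [1.4, -0.4, 1.3]
gripper_width: 0.272
gripper_force: 30.0
force: [-0.8, -0.3, 5.6]
gripper_width: 0.269
gripper_force: 30.0
[ 440.31479432 -268.87787697    5.66804752] [[-4.29595505e-05  9.99999784e-01  6.55979326e-04]
 [ 9.99999922e-01  4.32169862e-05 -3.92435771e-04]
 [-3.92464036e-04  6.55962416e-04 -9.99999708e-01]]
```

```bash
python3 -m pendant '0 0 0 0 0 -5 -1; 0 0 0 0 0 -20 -1; 0 0 0 0 0 -45 -1; 0 0 0 0 0 -75 -1; 0 0 0 0 0 -105 -1' | sed -n '2p;4,6p'
python3 -m pendant '0 0 0 15 4 0 -1; 0 0 0 42 11 0 -1; 0 0 0 70 18 0 -1; 0 0 0 98 25 0 -1; 0 0 0 126 32 0 -1'|sed -n '2p;5p'
python3 -m pendant '0 0 0 28 7 0 -1; 0 0 0 56 14 0 -1; 0 0 0 84 21 0 -1; 0 0 0 112 28 0 -1; 0 0 0 126 32 0 -1'|sed -n '2p;5p'
python3 -m pendant '0 0 0 0 0 8 -1; 0 0 0 0 0 16 -1; 0 0 0 0 0 24 -1; 0 0 0 0 0 32 -1; 0 0 0 0 0 32 -1'|sed -n '2p;4,5p'
python3 -m pendant '0 0 0 0 0 0 -1; 0 0 0 0 0 0 -1; 0 0 0 0 0 0 -1; 0 0 0 0 0 0 -1; 0 0 0 0 0 0 -1'|sed -n '2p;4,5p'
python3 -c "
from h import *
print(rel(504.5,-16,61.5))"
```

```text
ee_pos: [438.5, -267.6, 110.1]
force: [0.7, 0.4, -4.0]
gripper_width: 0.274
gripper_force: 30.0
ee_pos: [470.9, -141.1, 109.6]
gripper_width: 0.268
ee_pos: [503.1, -13.4, 109.5]
gripper_width: 0.269
ee_pos: [501.8, -17.4, 76.0]
force: [-0.0, -0.6, -4.2]
gripper_width: 0.272
ee_pos: [504.3, -16.8, 78.7]
force: [-0.6, 0.2, -2.7]
gripper_width: 0.27
[ 0.83011112  0.18499999 17.24255212]
```

```bash
python3 -m pendant '0 0 0 1 0 2 -1; 0 0 0 1 0 4 -1; 0 0 0 1 0 6 -1; 0 0 0 1 0 8 -1; 0 0 0 1 0 10 -1'|sed -n '2p;4,5p'
python3 -m pendant '0 0 0 0 0 2 -1; 0 0 0 0 0 4 -1; 0 0 0 0 0 5 -1; 0 0 0 0 0 6 -1; 0 0 0 0 0 6 -1'|sed -n '2p;4,5p'
```

```text
ee_pos: [503.9, -15.6, 68.1]
force: [0.4, -0.0, -3.2]
gripper_width: 0.27
ee_pos: [503.9, -15.6, 62.1]
force: [0.7, -0.0, -3.4]
gripper_width: 0.272
```

```bash
python3 -m pendant '0 0 0 0 0 1 -1; 0 0 0 0 0 1 -1; 0 0 0 0 0 2 -1; 0 0 0 0 0 2 -1; 0 0 0 0 0 2 -1'|sed -n '2p;4,5p'
for i in 1 2; do python3 -m pendant '0 0 0 0 0 0 0.05; 0 0 0 0 0 0 0.05; 0 0 0 0 0 0 0.05; 0 0 0 0 0 0 0.05; 0 0 0 0 0 0 0.05' | sed -n '2p;4,5p'; done
python3 -m pendant '0 0 0 0 0 -10 0.05; 0 0 0 0 0 -35 0.05; 0 0 0 0 0 -65 0.05; 0 0 0 0 0 -95 0.05; 0 0 0 0 0 -120 0.05' | sed -n '2p;4,5p'
python3 - <<'E'
from h import *
snap('side','s9')
b=cv2.imread('pics/raw_s9.png')[150:350,140:340]
cv2.imwrite('pics/c9.png',cv2.resize(b,None,fx=3,fy=3,interpolation=cv2.INTER_CUBIC))
E
```

```text
ee_pos: [504.2, -15.7, 61.7]
force: [-2.2, 0.1, 6.1]
gripper_width: 0.268
ee_pos: [504.1, -15.7, 60.3]
force: [-0.5, -0.8, -0.5]
gripper_width: 0.521
ee_pos: [504.0, -15.7, 60.3]
force: [-0.3, 0.2, 0.8]
gripper_width: 0.526
ee_pos: [504.4, -15.7, 183.2]
force: [0.2, -0.2, -0.2]
gripper_width: 0.528
```

View pics/c9.png

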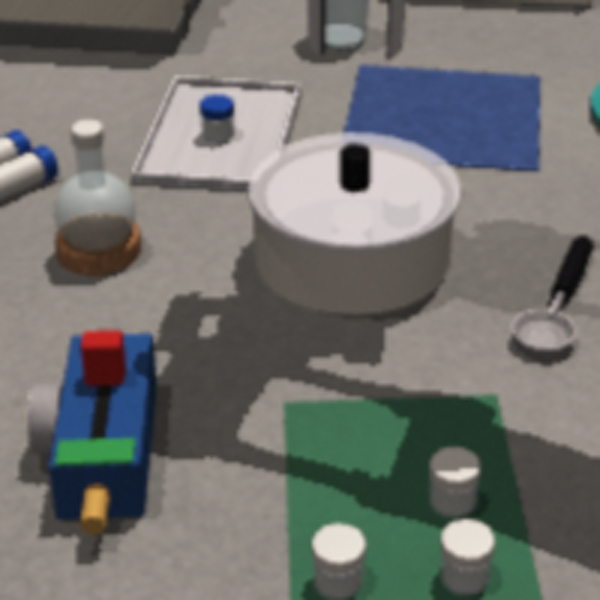

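The lid is seated just as it was at the start (knob top at 353,150 in the crop, the same pixel as before). Next is the valve, after a clearance check against the brown bottles.

```bash
python3 - <<'E'
from h import *
print('bottle base',p2w('top',238/1.42,115/1.42,20), p2w('side',125/1.42,430/1.42,0), p2w('side',80/1.42,460/1.42,0))
print('bottle2',p2w('top',180/1.42,125/1.42,20),p2w('side',50/1.42,570/1.42,0))
def c9(u,v,z): return p2w('side',140+(u+.5)/3-.5,150+(v+.5)/3-.5,z)
print('grip top',c9(103,341,87), 'slot ends', [p2w('top',125+u/2.66,115+v/2.66,50) for u,v in((105,79),(199,66))])
print(rel(660,185,90),r.sense()['joint_positions'])
E
```

```text
bottle base [846.86738862 292.67872306  20.        ] [833.67025195 267.27219393   0.        ] [8.72304126e+02 3.32610378e+02 1.13686838e-13]
bottle2 [826.42207158 407.9969067   20.        ] [828.25943482 508.68103331   0.        ]
grip top [653.53812991 224.59513728  87.        ] slot ends [array([646.61353373, 284.5342857 ,  50.        ]), array([659.69428685, 189.40549534,  50.        ])]
[201.36002378 151.20477756  99.30159972] [-1.69086768e-01  1.70510858e-01  1.65876233e+00  1.43005708e-04
  1.30073114e+00 -1.69343679e-01]
```

```bash
for i in 1 2; do python3 -m pendant '0 0 0 20 16 0 -1; 0 0 0 42 33 0 -1; 0 0 0 64 50 0 -1; 0 0 0 84 66 0 -1; 0 0 0 99 78 0 -1'|sed -n '2p;5p'; done
python3 -m pendant '0 0 0 0 0 25 -1; 0 0 0 0 0 50 -1; 0 0 0 0 0 75 -1; 0 0 0 0 0 90 -1; 0 0 0 0 0 100 -1'|sed -n '2p;4,5p'
python3 -m pendant '0 0 0 0 0 10 -1; 0 0 0 0 0 20 -1; 0 0 0 0 0 30 -1; 0 0 0 0 0 38 -1; 0 0 0 0 0 38 -1'|sed -n '2p;4,5p'
python3 - <<'E'
from h import *
snap('side','s10')
b=cv2.imread('pics/raw_s10.png')[200:340,140:280]
cv2.imwrite('pics/c10.png',cv2.resize(b,None,fx=4,fy=4,interpolation=cv2.INTER_CUBIC))
E
```

```text
ee_pos: [583.2, 85.0, 181.0]
gripper_width: 0.207
ee_pos: [661.1, 184.3, 180.6]
gripper_width: 0.005
ee_pos: [658.7, 182.2, 78.3]
force: [-0.1, -0.5, 0.8]
gripper_width: 0.006
ee_pos: [658.9, 182.1, 40.7]
force: [-0.9, -0.3, 0.1]
gripper_width: 0.009
```

View pics/c10.png

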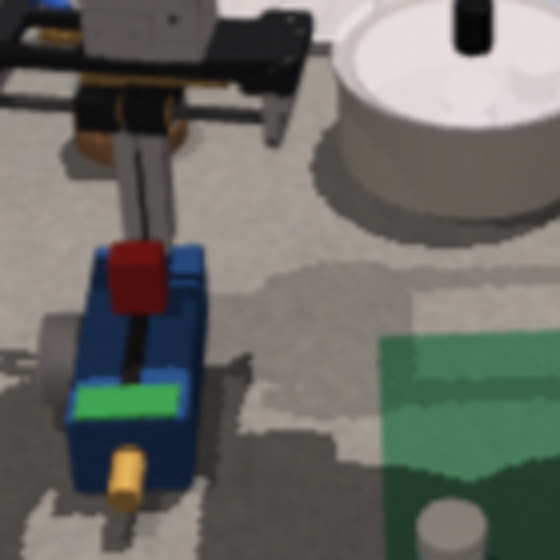

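The closed fingers are behind the red grip, over the block. I'll push along the block's +y.

```bash
python3 -m pendant '0 0 0 8 -1 0 -1; 0 0 0 16 -2 0 -1; 0 0 0 24 -3 0 -1; 0 0 0 32 -5 0 -1; 0 0 0 40 -6 0 -1'|sed -n '2p;4,5p'
python3 -m pendant '0 0 0 5 -1 0 -1; 0 0 0 10 -2 0 -1; 0 0 0 15 -3 0 -1; 0 0 0 20 -3 0 -1; 0 0 0 24 -4 0 -1'|sed -n '2p;4,5p'
```

```text
ee_pos: [654.8, 223.2, 43.2]
force: [1.3, -2.7, 1.5]
gripper_width: 0.005
ee_pos: [649.8, 246.8, 42.4]
force: [1.6, -1.0, 1.8]
gripper_width: 0.004
```

```bash
python3 -m pendant '0 0 0 1 0 0 -1; 0 0 0 2 0 0 -1; 0 0 0 3 0 0 -1; 0 0 0 4 0 0 -1; 0 0 0 4 0 0 -1'|sed -n '2p;4,5p'
```

```text
ee_pos: [649.4, 250.3, 42.1]
force: [-0.5, -2.6, 0.9]
gripper_width: 0.004
```

Only about 2 N so far, so it isn't at the stop yet. I'll keep pushing gently.

```bash
for i in 1 2; do python3 -m pendant '0 0 0 1 0 0 -1; 0 0 0 2 0 0 -1; 0 0 0 3 0 0 -1; 0 0 0 3 0 0 -1; 0 0 0 3 0 0 -1'|sed -n '2p;4p';done
```

```text
ee_pos: [649.3, 251.4, 42.1]
force: [-1.7, -5.6, 1.7]
ee_pos: [649.3, 251.6, 42.2]
force: [-0.8, -11.3, 4.0]
```

Force is rising while the position holds, so the grip is at its stop. I'll back off and check numerically.

```bash
python3 -m pendant '0 0 0 -6 0 0 -1; 0 0 0 -15 2 0 -1; 0 0 0 -15 2 -25 -1; 0 0 0 -15 2 -60 -1; 0 0 0 -15 2 -100 -1'|sed -n '2p;4p'
python3 -m pendant '0 0 0 -35 0 0 -1; 0 0 0 -70 0 0 -1; 0 0 0 -105 0 -5 -1; 0 0 0 -130 0 -5 -1; 0 0 0 -130 0 -5 -1'|sed -n '2p;4p'
python3 - <<'E'
from h import *
im=cv2.cvtColor(snapshot('side'),cv2.COLOR_RGB2BGR); cv2.imwrite('pics/raw_s11.png',im); im=im.astype(int)
def cen(im,m):
    k,_,s,c=cv2.connectedComponentsWithStats(m.astype(np.uint8)); return [(c[i].round(1).tolist(),s[i].tolist()) for i in range(1,k) if 25<s[i,4]<600]
o=cv2.imread('pics/raw_s9.png').astype(int)
for q in(o,im): print('red',[x for x in cen(q,(q[:,:,2]>110)&(q[:,:,2]-q[:,:,1]>70)) if 140<x[0][0]<220 and 230<x[0][1]<340])
print('knob',[x for q in(cv2.imread('pics/raw_side0.png').astype(int),im) for x in cen(q,q.max(2)<40) if 240<x[0][0]<280 and 180<x[0][1]<230])
print('blue',[x for x in cen(im,(im[:,:,0]>100)&(im[:,:,0]-im[:,:,2]>75)) if x[0][0]<240])
print('pred grip top at stop/at9',w2p('side',[645.5,268.5,87]),w2p('side',[654,223.5,87]))
for q in(o,im): print('flask diff', np.abs(cv2.imread('pics/raw_side0.png').astype(int)-q)[190:240,155:190].mean())
E
```

```text
ee_pos: [650.8, 241.4, 141.1]
force: [1.4, -1.2, -0.1]
ee_pos: [652.7, 106.8, 147.9]
force: [-0.0, 0.5, 0.5]
red [([173.6, 262.6], [167, 260, 14, 6, 79])]
red [([171.1, 279.0], [164, 276, 15, 7, 95])]
knob [([257.5, 205.4], [254, 198, 8, 15, 110]), ([257.6, 205.7], [254, 199, 8, 14, 107])]
blue [([211.7, 184.1], [207, 182, 10, 5, 44]), ([183.9, 288.0], [180, 279, 8, 25, 127]), ([161.1, 289.4], [158, 281, 7, 19, 57]), ([10.2, 356.9], [1, 350, 20, 15, 211]), ([42.3, 359.4], [33, 353, 20, 14, 212]), ([22.2, 393.1], [12, 385, 22, 17, 271])]
pred grip top at stop/at9 (np.float64(172.62217265906156), np.float64(277.29212844929646)) (np.float64(173.90833097214494), np.float64(262.98994340882143))
flask diff 11.695809523809524
flask diff 19.212
```

```bash
python3 -c "
from cell import r
print(r.sense()['time_s'], r.finish_job())"
```

```text
the job is handed in; nothing more can be done
47.2 None
```

I finished the batch change and handed it in at 47 s; no verdict came back. By camera and force checks, the one blue-capped bottle is on the tray, three white-capped ones are in the bowl, the lid is seated, and the valve grip was pushed to its green-end stop last.

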